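# Empty a gated hopper of roller blanks into its rail box

## Task

Empty the little feed hopper: first push the grey box along its rail fully home under the spout, then turn the steel swing tab fully aside and lift out the gate panel it held, so that all three brass roller blanks roll down into the box. Stand the panel in the narrow grey tray, grip upward, and let go of it; then slide the box back out to the far end of its rail with the blanks in it, leaving the tab turned aside. Leave the glue bottle, tape roll and sanding block where they are.

Things in the scene. Friction and masses are not known exactly. Their poses are not given: they have to be found in the camera images.
- hopper: Plywood hopper fixed on a base board 124 x 420 x 8 mm (from 95 mm on the origin's +y side to 325 mm on its -y side). Origin at desk level, z up. An aluminium chute, inside 47 mm wide, slopes 25 degrees down to the hopper's -y. The gate panel stands across it at local y = -12 mm in two guide posts (local x 23.5 to 54 mm either side, y -22.5 to +12.5, top at z 157.5). Its rear end is 150 mm high.
- spout (a point): Middle of the chute's lip (top face, z = 70 mm; underside 63 mm), at local y = -42 mm of the hopper; the blanks fall from here.
- box (a joint): Slide position of the grey open box on its rail, m: 0 = fully home under the spout (stop), 0.13 = fully out (stop), growing towards the hopper's -y. About 1.5 N friction; stays where it is left. Starts at 0.07 to 0.12.
- box_in (a point): Centre of the inner floor of the box, moving with it; axes parallel to the hopper's. Box outside 80 (x) x 103 (y) x 45 mm, walls 5 mm, its rim 57 mm above the desk. At home this point is at local y = -78.5 mm of the hopper, 17 mm above the desk.
- box_handle (a point): Grip point of the box's upright wooden handle, a block 30 (x) x 12 (y) x 65 mm, its top 77 mm above the desk; the point is at its centre in x and y, 15 mm below its top. It stands out on the -y side of the box, 29 mm clear of the box wall; pinch it from above along the hopper's y.
- tab (a joint): Turn of the steel swing tab, rad: 0 = across the panel's shoulder (locked), 1.57 = fully aside, along the hopper's y (panel free from about 1.1), stop at 1.65. It grows clockwise seen from above: its peg moves from the pivot's -x side to its +y side. Stays where it is left (friction 0.03 N m). Starts at 0 to 0.15.
- tab_pivot (a point): Point on the tab's vertical pivot axis, 178 mm above the desk, on the hopper's -x post (local x = -46, y = -12 mm). The tab itself is 4 mm thick, at z = 158 to 162 mm, 12 mm wide; its arm reaches 26 mm from the pivot over the panel's shoulder, its tail 38 mm the other way.
- tab_peg (a point): Centre of the upright round steel peg on the tab's tail, 10 mm diameter, 30 mm tall (z = 162 to 192 mm), 38 mm from the pivot; pinch or push it to turn the tab. At joint value 0 it lies at the pivot's -x side in the hopper's frame.
- panel_grip (a point): Grip point of the gate panel: aluminium plate 70 (x) x 6 (y) x 70 mm with a dark wooden grip 26 (x) x 12 (y) mm on its upper edge, 120 mm tall in all, about 0.12 kg. The point is on the grip's centre line, 102 mm above the panel's lower edge, 18 mm below its top; z up along the grip. Loose in its guides, lower edge 85.5 mm above the desk, plate's top 155.5 mm; clear once lifted 75 mm.
- blank1: Brass roller blank, a cylinder 18 mm diameter, 40 mm long, 0.05 kg; origin at its centre, x along its axis. Starts in the hopper behind the gate, nearest to it.
- blank2: As blank1; the middle one of the row.
- blank3: As blank1; the last of the row.
- tray: Narrow open grey tray, 52 (x) x 170 (y) x 85 mm tall, walls 2 mm, floor 3 mm, about 0.45 kg, standing loose on the desk; origin at the centre of its underside. The panel stands in it with its plate along the tray's y, leaning on the rim.
- glue: Bystander: white glue bottle with a red spout cap, 45 mm diameter, 104 mm tall, origin at the centre of its underside.
- tape: Bystander: black roll of tape lying flat, 46 mm diameter, 18 mm high, origin at the centre of its underside.
- sanding_block: Bystander: pale wooden sanding block, 24 x 98 x 17 mm, origin at the centre of its underside.
There are look-alikes about, which are no part of the job. Leave any orange look-alike of the blank2 alone.

How it is judged:
By the outcome, as a careful person would: the job done as asked, in the order asked, and still so for the second after the job is handed in, with the robot touching nothing.
It also fails if it takes over 72 s, if anything falls off the work surface, if the arm or the gripper's body presses on something with over 40 N, if the wrist force passes 120 N, or if a joint passes its speed limit or range.

## Robot

A 7-joint arm with a two-finger parallel gripper is mounted at the origin on a cart in front of the work surface, level with it; the furniture and walls round the work are solid. World frame = base frame: x ahead of the robot, y to its left, z up, the work surface at z = 0. Lengths are in m, angles in rad, forces in N, time in s.
With the tool pointing down it reaches from about 0.35 to 0.9 m from the base axis. Payload 19.9 kg.
Tool frame: the origin (TCP) lies midway between the tips of the shut fingers; the grasp point (between the pads) lies env.tcp_to_grasp behind it (env.tcp_to_grasp is the distance from the TCP to the grasp point, in m); z points along the fingers, y is the line along which they close (so a half turn about z gives the same grasp; the last joint's range is limited). The gripper opens to 94 mm and grips with 3 to 60 N. Pads are 16 mm wide; open, the fingers measure 119 mm over their backs; the gripper's body (75 mm by 177 mm) begins 78 mm behind the grasp point.
Start: joints at [-1.284, 0.417, -0.01, 1.614, 0.005, 1.111, -0.053], TCP at [0.202, 0.592, 0.205] pointing down, gripper open.
Joint ranges: [-2.81, 2.81], [-0.39, 2.02], [-1.27, 1.25], [0.06, 2.57], [-1.19, 4.33], [0.19, 2], [-2.82, 2.82]. Speed limits (rad/s): [1.89, 1.89, 2.39, 2.39, 3.01, 3.01, 3.01].

## Interface

Orientations are given as a unit quaternion [x, y, z, w].
In Python, from cell import env gives the robot as it stands. The module is installed in compiled form; this text tells all that it offers. Calls block until the motion is done:
- env.reach(position, orientation): joint-space move of the TCP to a pose.
- env.move_straight(position, rot=None, feed=0.15): straight line of the TCP; rot=None keeps the orientation; feed is the mean speed in m/s.
- env.move_joints(angles): joint-space move.
- env.open() and env.gripper_close(strength=None): open the fingers fully, or close them until they stop; strength is the grip in N (None keeps the last).
- env.hold(seconds).
- env.ik(position, orientation): joint angles nearest the present ones, or None.
- env.snapshot(name): name is "scene" or "top"; returns the picture (420x560x3 uint8, blue, green, red); there is no depth.
- env.camera_info(name): a dict with "intrinsics" (3x3 intrinsics, pixels), "R" (3x3) and "t" (3): a world point X has camera coordinates R X + t. Camera axes: x right, y down, z forward; pixel columns grow to the right and rows downward; lengths in m; the calibration is good to about 2 mm. A picture is of the moment at which its call begins. camera_info takes no time and is no camera call.
A pose or a line that the arm cannot do raises env.IKError and nothing moves.
- env.finish_job(): hands the job in; it is judged then, once.
Readings, each from a call of its own:
- env.get_time_s(): time.
- env.get_qpos(): joint angles.
- env.get_joint_vel(): joint speeds.
- env.get_joint_torque(): joint torques, N m.
- env.get_position(): TCP position.
- env.get_tcp_rot(): TCP orientation.
- env.get_wrist_force(): force on the tool from outside, world axes, zero at the start.
- env.get_wrist_torque(): the same for the moment, N m.
- env.get_opening(): opening from 0.0 (shut) to 1.0 (fully open).
- env.get_grasp_force(): force on a finger pad.
Only numpy, scipy, OpenCV 4.12 (cv2) and the standard library are available. Lean on these libraries where they do the work, as an engineer would, in place of code of your own. Each camera call takes 0.05 s, during which the arm holds its last target. There are 200 camera calls.

## Working session

There is one attempt and no reset: what is moved stays moved. The work goes in short steps, each a Python script; the robot and the scene stay as the last script left them, time stands still between calls to the robot, and variables do not carry over. Pictures are saved under pics/ and viewed, at most 10 in all, crops included, and the job is handed in when it is done.

```bash
mkdir -p pics; python3 - <<'E'
from cell import env
import cv2,numpy as np
for n in("scene","top"):
    im=env.snapshot(n); cv2.imwrite(f"pics/{n}0.png",im)
    c=env.camera_info(n); print(n,c["intrinsics"],c["R"],c["t"], -np.array(c["R"]).T@c["t"])
print(env.tcp_to_grasp,env.get_time_s(),env.get_tcp_rot())
E
```

```text
scene [[486.26936228   0.         281.81082855]
 [  0.         486.26936228 215.23826103]
 [  0.           0.           1.        ]] [[ 0.91240936 -0.40896361  0.0160601 ]
 [-0.29764004 -0.68995493 -0.6598277 ]
 [ 0.28092626  0.59725284 -0.75124528]] [-0.49810951  0.26118604  1.0873764 ] [ 0.22674661 -0.67294071  0.99722386]
top [[491.51774034   0.         284.24959732]
 [  0.         491.51774034 213.78608273]
 [  0.           0.           1.        ]] [[-0.00703895 -0.99987744  0.01398417]
 [-0.99172517  0.00518753 -0.1282742 ]
 [ 0.12818594 -0.01477137 -0.99164014]] [0.0349547  0.57792466 1.10862953] [0.43127776 0.04832839 1.17300556]
0.0188 0.1 [ 1.63643638e-01  9.86519376e-01 -5.27426360e-04 -5.09328930e-05]
```

View pics/scene0.png

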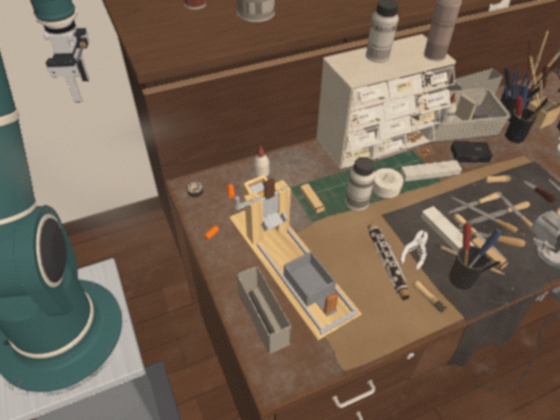

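View pics/top0.png

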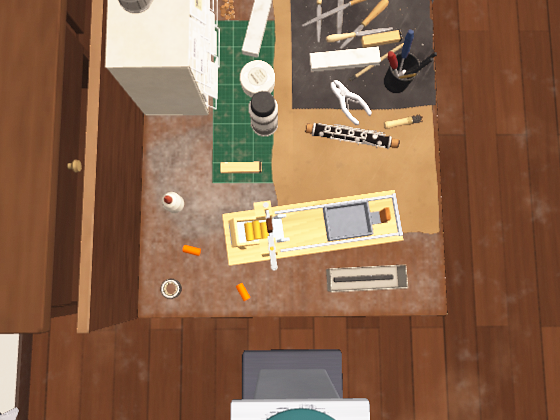

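The top view shows the hopper board from about (225,240) to (402,215), the box at (347,222), its handle at (385,215), the tray at (368,278) and the tab near (272,255). The brass blanks are at (257,230). Orange look-alikes lie at (191,250) and (243,292), and I'll leave them alone. Next I'll enlarge both views.

```bash
python3 - <<'E'
import cv2
t=cv2.imread("pics/top0.png")[180:300,215:415]; cv2.imwrite("pics/tc.png",cv2.resize(t,None,fx=4,fy=4,interpolation=cv2.INTER_CUBIC))
s=cv2.imread("pics/scene0.png")[165:355,220:370]; cv2.imwrite("pics/sc.png",cv2.resize(s,None,fx=3.15,fy=3.15,interpolation=cv2.INTER_CUBIC))
E
```

```text
(no output)
```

View pics/tc.png

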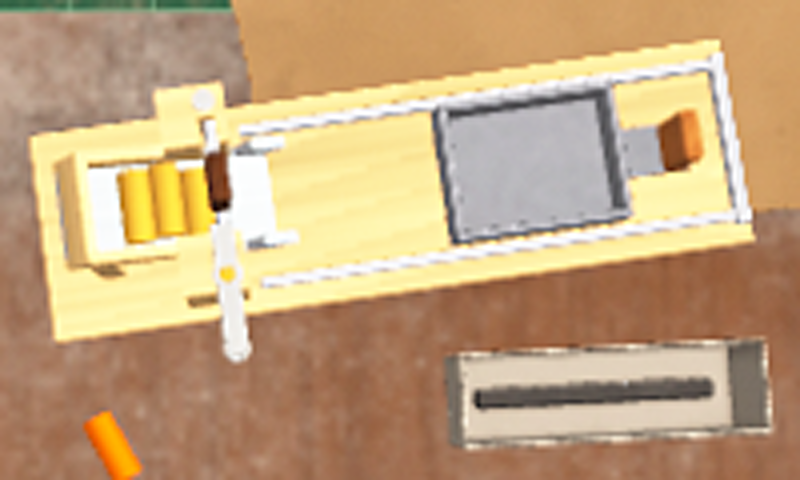

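View pics/sc.png

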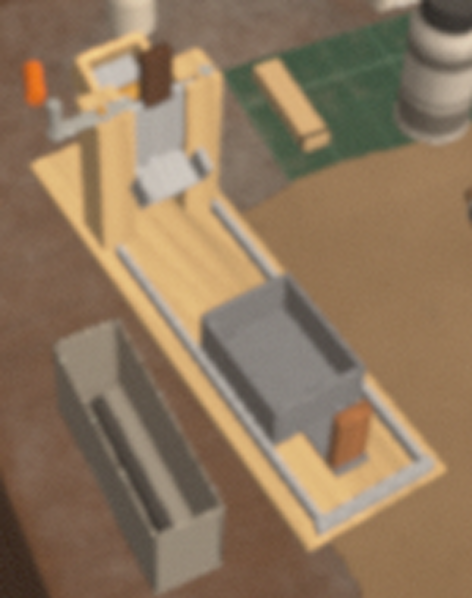

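The crops show the base board's corners in the top crop at (32,137), (718,40), (754,240) and (57,341). The tab pivot is at (228,273) with its peg at (236,352). The panel's dark grip is at (218,180) and the box handle's top is at (683,138). The tray rim runs (450,357)-(765,340)-(772,430)-(460,447). The blanks are the three brass cylinders behind the gate, not the orange ones.

```bash
cat > h.py <<'E'
from cell import env
import cv2,numpy as np
from scipy.optimize import least_squares
CI={n:env.camera_info(n) for n in("scene","top")}
def ray(n,uv,z):
    c=CI[n];R=np.array(c["R"]);C=-R.T@c["t"]
    d=R.T@np.linalg.inv(c["intrinsics"])@[*uv,1]; return C+d*(z-C[2])/d[2]
def proj(n,X):
    c=CI[n];p=np.array(c["intrinsics"])@(np.array(c["R"])@X+c["t"]); return p[:2]/p[2]
def fr(P,l): # pose (x,y,yaw), local pt -> world
    c,s=np.cos(P[2]),np.sin(P[2]); return np.array([P[0]+c*l[0]-s*l[1],P[1]+s*l[0]+c*l[1],l[2]])
def fit(obs,p0):
    f=lambda P:np.concatenate([proj(n,fr(P,l))-uv for n,l,uv in obs])
    r=least_squares(f,p0,loss="soft_l1",x_scale=[.01,.01,.1]); return r.x,f(r.x).reshape(-1,2).round(1)
T=lambda u,v:(u/4+215-.375,v/4+180-.375)
S=lambda u,v:(u/3.15+220-.34,v/3.15+165-.34)
E
python3 - <<'E'
from h import *
o=[("top",(.062,.095,.008),T(32,137)),("top",(.062,-.325,.008),T(718,40)),("top",(-.062,-.325,.008),T(754,240)),("top",(-.062,.095,.008),T(57,341)),
("scene",(-.062,.095,.008),S(33,163)),("scene",(-.062,-.325,.008),S(310,548)),("scene",(.062,-.325,.008),S(445,467)),("top",(-.046,-.012,.162),T(228,273))]
H,r=fit(o,[.4,.1,0]);print("H",H,r.tolist())
o=[("top",(.026,.085,.085),T(450,357)),("top",(.026,-.085,.085),T(765,340)),("top",(-.026,-.085,.085),T(772,430)),("top",(-.026,.085,.085),T(460,447)),
("scene",(-.026,.085,.085),S(55,345)),("scene",(.026,.085,.085),S(120,320)),("scene",(.026,-.085,.085),S(222,512)),("scene",(-.026,-.085,.085),S(155,535))]
B,r=fit(o,[.3,-.1,0]);print("tray",B,r.tolist())
np.save("H.npy",H);np.save("B.npy",B)
loc=lambda X:[np.cos(H[2])*(X-H[[0,1,0]]*[1,1,0])[0]+np.sin(H[2])*(X[1]-H[1]),-np.sin(H[2])*(X[0]-H[0])+np.cos(H[2])*(X[1]-H[1])]
print("peg",loc(ray("top",T(236,350),.192)),"handle",loc(ray("top",T(687,137),.077)),"grip top",loc(ray("top",T(219,180),.2055)))
for uv in((437,107),(607,87),(630,217),(455,240)):print("box",loc(ray("top",T(*uv),.057)))
for uv in((470,400),(470,388),(714,380),(714,393)):print("strip",ray("top",T(*uv),.003))
print("glue",ray("top",(173,201),.1),"block",ray("top",(241,167),.017))
for z in(.205,):print(proj("top",fr(H,(0,-.012,.205))))
E
```

```text
H [0.53566749 0.07830666 0.13785177] [[-1.2, -0.7], [0.2, -1.0], [0.1, -0.2], [-0.7, 0.0], [-1.9, 0.9], [-0.8, 1.0], [0.5, 0.8], [-0.2, -0.1]]
tray [ 0.4298762  -0.15141149  0.03656379] [[1.8, -1.7], [-0.3, -0.8], [-0.2, 0.5], [0.6, -0.3], [-1.2, -0.2], [-0.8, -0.5], [0.5, -1.0], [-0.9, 1.6]]
peg [np.float64(-0.08651290853960877), np.float64(-0.010972303360125883)] handle [np.float64(-0.0024741888048206914), np.float64(-0.27894122710350966)] grip top [np.float64(-0.002819714761470149), np.float64(-0.014556461260690153)]
box [np.float64(0.03709498982728261), np.float64(-0.14420635353209452)]
box [np.float64(0.03463667332245495), np.float64(-0.24298937072144514)]
box [np.float64(-0.041291898537370766), np.float64(-0.24358117791564207)]
box [np.float64(-0.039944041647441295), np.float64(-0.1425329490015205)]
strip [ 0.42507446 -0.08112375  0.003     ]
strip [ 0.43210475 -0.08126123  0.003     ]
strip [ 0.43578963 -0.22612437  0.003     ]
strip [ 0.42815377 -0.22585289  0.003     ]
glue [0.59964959 0.27711893 0.1       ] block [0.69439202 0.13404622 0.017     ]
[267.90013575 223.43359391]
```

```bash
cat >> h.py <<'E'
import os
def q(psi): return [-np.sin(psi/2),np.cos(psi/2),0,0]
if os.path.exists("H.npy"): H=np.load("H.npy");B=np.load("B.npy")
def W(x,y,z): return fr(H,(x,y,z))
def st(): print(round(env.get_time_s(),2),np.round(env.get_position(),4),np.round(env.get_wrist_force(),1),round(env.get_opening(),3))
E
python3 - <<'E'
from h import *
o=[("top",(.062,.095,.008),T(32,137)),("top",(.062,-.325,.008),T(718,40)),("top",(-.062,-.325,.008),T(754,240)),("top",(-.062,.095,.008),T(57,341)),
("scene",(-.062,.095,.008),S(33,163)),("scene",(-.062,-.325,.008),S(310,548)),("scene",(.062,-.325,.008),S(445,467)),("top",(-.046,-.012,.162),T(228,273)),
("top",(0,-.012,.2055),T(219,180)),("top",(.04,-.1930,.057),T(437-3+100*.84,107-8)),("scene",(0,-.012,.2055),S(157,47)),("top",(0,-.279,.077),T(687,137)),("scene",(0,-.279,.077),S(352,412))]
H,r=fit(o,H);print("H",H,r.tolist());np.save("H.npy",H)
print(env.get_qpos())
for n,p,s in [("push0",W(0,-.31,.045),H[2]+np.pi/2),("push0b",W(0,-.31,.045),H[2]-np.pi/2),("home",W(0,-.144,.3),H[2]+np.pi/2),("homeb",W(0,-.144,.3),H[2]-np.pi/2),
 ("grip",W(0,-.012,.28),H[2]),("tray",fr(B,(0,0,.28)),B[2]+np.pi/2),("trayb",fr(B,(0,0,.28)),B[2]-np.pi/2),("up",[.202,.592,.4],-.33),("mid",[.45,.0,.42],H[2]-np.pi/2)]:
    a=env.ik(p,q(s));print(n,p.round(3) if hasattr(p,'round') else p,None if a is None else np.round(a,2))
E
```

```text
H [0.53537199 0.07797626 0.13696267] [[-1.1, -0.6], [0.3, -0.8], [0.3, -0.0], [-0.6, 0.1], [-1.9, 1.0], [-0.9, 1.2], [0.4, 1.1], [-0.0, 0.0], [-1.3, -1.1], [0.7, -2.0], [-1.5, 1.1], [0.0, -0.8], [-0.8, -0.1]]
[-1.28352393  0.41789721 -0.01030174  1.61409341  0.00468639  1.1106857
 -0.05299427]
push0 [ 0.578 -0.229  0.045] [-0.38  0.91  1.08  1.76 -0.92  1.07 -1.97]
push0b [ 0.578 -0.229  0.045] [-0.33  0.84  0.97  1.76 -0.82  1.    1.1 ]
home [ 0.555 -0.064  0.3  ] [-0.78  0.37  1.09  1.68 -0.34  1.29 -2.63]
homeb [ 0.555 -0.064  0.3  ] [-0.56  0.28  0.77  1.68 -0.2   1.27  0.38]
grip [0.537 0.066 0.28 ] [-0.54  0.21  0.42  1.74 -0.09  1.21  1.61]
tray [ 0.43  -0.151  0.28 ] [-0.76  0.03  1.07  1.94 -0.03  1.18 -2.79]
trayb [ 0.43  -0.151  0.28 ] [-0.87  0.04  1.18  1.94 -0.04  1.18  0.37]
up [0.202, 0.592, 0.4] [-1.29  0.32 -0.    1.32  0.    1.5  -0.05]
mid [0.45, 0.0, 0.42] [-0.58 -0.06  0.49  1.7   0.03  1.49  0.04]
```

```bash
python3 - <<'E'
from h import *
s=q(H[2]-np.pi/2)
env.move_straight([.202,.592,.38],feed=.3)
env.reach(W(0,-.312,.25),s)
env.gripper_close(20)
env.move_straight(W(0,-.312,.045),feed=.25);st()
env.move_straight(W(0,-.192,.045),feed=.12);st()
y=-.192
while y<-.160:
    y+=.003; env.move_straight(W(0,y,.045),feed=.05)
    f=np.array(env.get_wrist_force()); fy=f@[-np.sin(H[2]),np.cos(H[2]),0]
    print(round(y,3),fy.round(2))
    if fy<-9: break
env.hold(.2);st()
env.move_straight(W(0,y-.006,.045)); cv2.imwrite("pics/top1.png",env.snapshot("top"))
t=cv2.imread("pics/top1.png")[180:300,215:415]; cv2.imwrite("pics/tc1.png",cv2.resize(t,None,fx=4,fy=4))
E
```

```text
6.42 [ 0.5786 -0.2316  0.0464] [-0.1 -0.1  0. ] 0.004
7.57 [ 0.5616 -0.1128  0.045 ] [ 0.2 -0.9  0.5] 0.005
-0.189 0.77
-0.186 0.67
-0.183 0.45
-0.18 0.23
-0.177 -12.72
9.02 [ 0.5598 -0.0994  0.0452] [  3.6 -11.3  -4.7] 0.004
```

View pics/tc1.png

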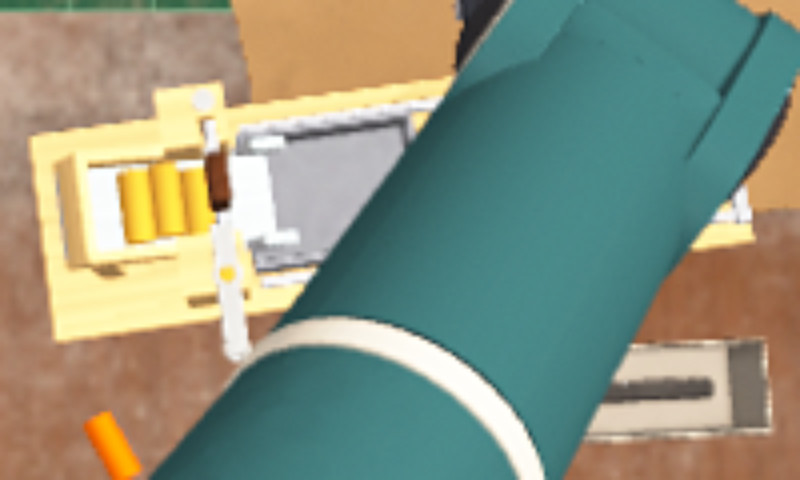

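The box is home: the push met the stop where expected, and the box is now under the spout. Next is the tab.

```bash
python3 - <<'E'
from h import *
s=q(H[2]-np.pi/2)
pk=lambda a,z:W(-.046-.038*np.cos(a),-.012+.038*np.sin(a),z)
y0=env.get_position(); env.move_straight([y0[0],y0[1],.28],feed=.3)
env.open()
env.reach(pk(.05,.28),s)
env.move_straight(pk(.05,.168),feed=.2);st()
env.gripper_close(12);st()
for a in np.linspace(.05,1.6,9)[1:]:
    env.move_straight(pk(a,.168),feed=.06)
    print(round(a,2),np.round(env.get_wrist_force(),1),round(env.get_opening(),3))
env.open();st()
env.move_straight(pk(1.6,.30),feed=.3)
env.reach(W(0,-.012,.3),q(H[2]));st()
cv2.imwrite("pics/scene2.png",env.snapshot("scene"))
t=cv2.imread("pics/scene2.png")[165:305,220:370]; cv2.imwrite("pics/sc2.png",cv2.resize(t,None,fx=4,fy=4))
E
```

```text
13.35 [0.4543 0.0557 0.1687] [ 0.1  0.3 -0.5] 0.999
14.61 [0.4546 0.0566 0.1682] [ 8.4  1.3 -9.4] 0.101
0.24 [ 5.2  0.2 -3.8] 0.1
0.44 [-0.1  0.7  3.4] 0.1
0.63 [-8.3  3.5  9.6] 0.101
0.82 [-10.7   9.1   8. ] 0.101
1.02 [-8.9 11.3  5.1] 0.101
1.21 [-6.  12.5 -0.1] 0.101
1.41 [-4.7 10.5 -2.9] 0.102
1.6 [-1.9  9.1 -4.6] 0.105
18.14 [0.4874 0.0976 0.168 ] [ 0.8  0.6 -1.1] 0.999
20.26 [0.5368 0.0661 0.2996] [-0.3  0.2 -0.3] 0.999
```

View pics/sc2.png

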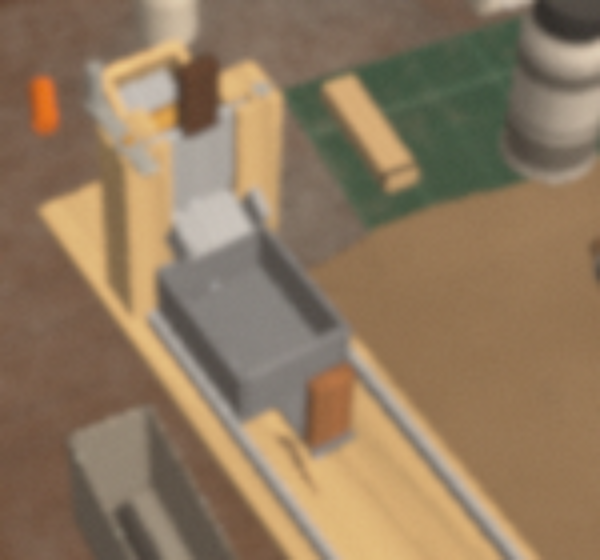

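The tab now lies along the hopper's y (peg at (95,75), arm at (150,165)), clear of the panel, and the box sits under the lip. Next I'll grip and lift the panel.

```bash
python3 - <<'E'
from h import *
g=.0855+.102-env.tcp_to_grasp
env.move_straight(W(0,-.012,g),feed=.2);st()
env.gripper_close(25);st()
env.move_straight(W(0,-.012,g+.03),feed=.06);st()
env.move_straight(W(0,-.012,g+.105),feed=.12);st()
env.hold(.5)
cv2.imwrite("pics/scene3.png",env.snapshot("scene"))
t=cv2.imread("pics/scene3.png")[105:305,210:400]; cv2.imwrite("pics/sc3.png",cv2.resize(t,None,fx=3,fy=3))
E
```

```text
21.12 [0.5376 0.0661 0.1697] [ 0.1  0.9 -0.2] 1.001
22.34 [0.537  0.066  0.1686] [ 0.8 -1.2 -0.7] 0.127
22.99 [0.537  0.0663 0.1987] [-0.3  0.4 -1.1] 0.125
23.77 [0.5367 0.0661 0.273 ] [ 0.6 -0.5 -1.1] 0.126
```

View pics/sc3.png

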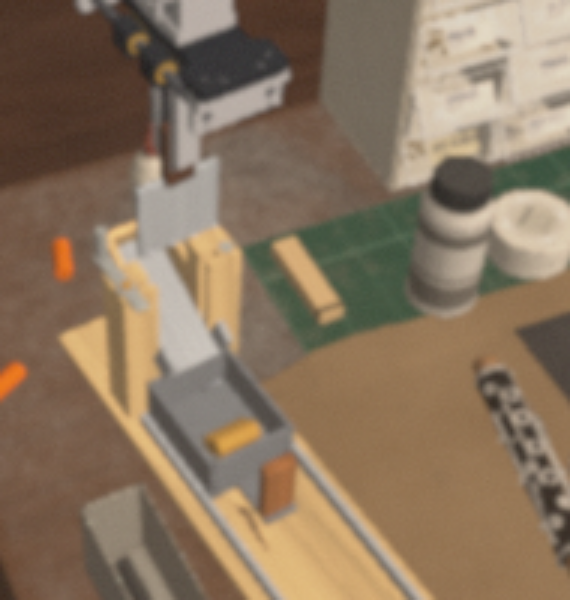

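One brass blank shows in the box at (232,437). I'll check for the other two once the arm is clear.

```bash
python3 - <<'E'
from h import *
p=env.get_position(); env.move_straight([p[0],p[1],.30],feed=.2)
env.reach(fr(B,(0,0,.28)),q(B[2]-np.pi/2));st()
a=cv2.resize(env.snapshot("scene")[105:305,210:390],None,fx=3,fy=3); b=cv2.resize(env.snapshot("top")[190:290,215:315],None,fx=2.4,fy=2.4)
c=np.zeros((600,790,3),np.uint8);c[:a.shape[0],:a.shape[1]]=a;c[:240,545:785]=b
cv2.imwrite("pics/c4.png",c)
E
```

```text
25.86 [ 0.4302 -0.1509  0.2799] [-0.2  0.4 -0.6] 0.129
```

View pics/c4.png

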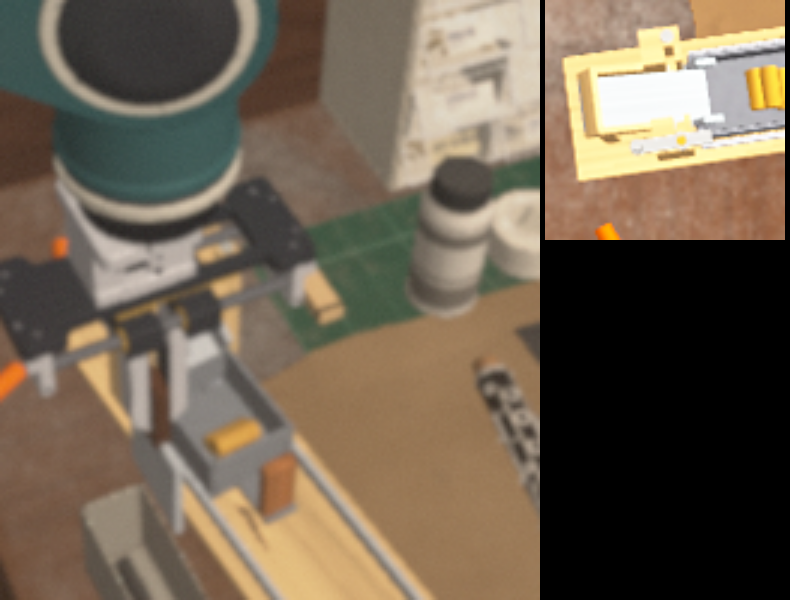

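The top crop shows the hopper empty and blanks lying against the box's outer wall. The tab is aside, along y. I'll lower the panel into the tray.

```bash
python3 - <<'E'
from h import *
env.move_straight(fr(B,(-.013,0,.17)),feed=.2);st()
env.move_straight(fr(B,(-.013,0,.10)),feed=.12);st()
env.move_straight(fr(B,(-.013,0,.0885)),feed=.05);st()
env.open();st()
env.move_straight(fr(B,(-.013,0,.22)),feed=.2)
env.reach(W(0,-.1445,.25),q(H[2]-np.pi/2));st()
env.gripper_close(20)
a=cv2.resize(env.snapshot("scene")[205:355,220:370],None,fx=2.6,fy=2.6); b=cv2.resize(env.snapshot("top")[190:300,260:415],None,fx=2.5,fy=2.5)
c=np.zeros((600,790,3),np.uint8);c[:a.shape[0],:a.shape[1]]=a;c[:b.shape[0],395:395+b.shape[1]]=b[:,:395]
cv2.imwrite("pics/c5.png",c)
E
```

```text
26.66 [ 0.4174 -0.1523  0.1708] [-0.1 -0.  -0.6] 0.124
27.39 [ 0.4174 -0.1521  0.1008] [ 0.5  0.9 -1.3] 0.129
27.77 [ 0.4167 -0.1519  0.0884] [ 0.1 -0.2 -1.5] 0.123
29.08 [ 0.4169 -0.1519  0.0885] [ 0.4  0.3 -0.1] 1.002
30.59 [ 0.5546 -0.0659  0.2487] [-1. -0.  1.] 1.001
```

View pics/c5.png

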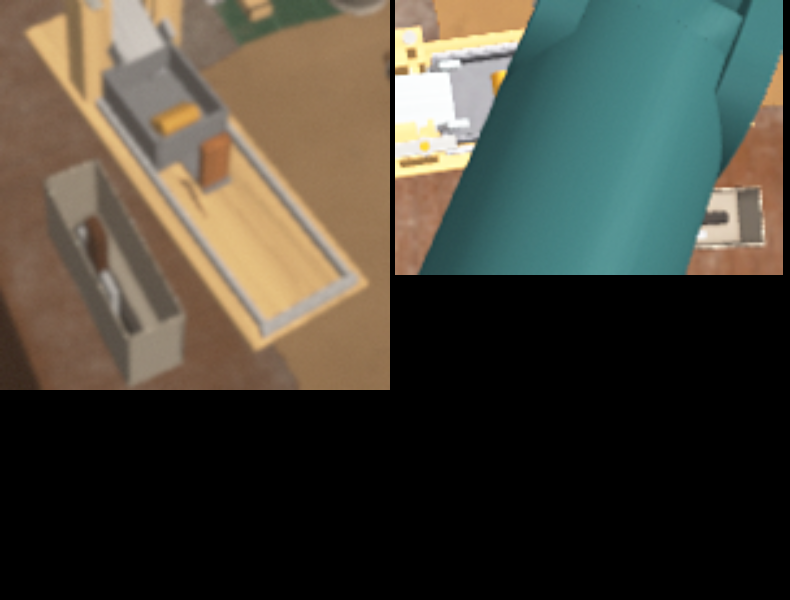

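The panel is in the tray with its grip up, around (95,240). Now I'll pull the box out from inside the handle gap.

```bash
python3 - <<'E'
from h import *
for l in [(-.016,0,.122),(0,0,.122),(.016,0,.12),(-.03,0,.118)]: print(l,((proj("scene",fr(B,l))-[220,205])*2.6).round())
env.move_straight(W(0,-.1445,.08),feed=.25);st()
env.move_straight(W(0,-.1445,.045),feed=.08);st()
env.move_straight(W(0,-.272,.045),feed=.08);st()
y=-.272
while y>-.3:
    y-=.003; env.move_straight(W(0,y,.045),feed=.05)
    f=np.array(env.get_wrist_force()); fy=f@[-np.sin(H[2]),np.cos(H[2]),0]
    print(round(y,3),fy.round(2))
    if fy>9: break
env.hold(.2)
env.move_straight(W(0,y+.007,.045),feed=.05)
env.move_straight(W(0,y+.007,.28),feed=.2);st()
env.reach([.35,.45,.35],q(H[2]-np.pi/2));st()
a=cv2.resize(env.snapshot("scene")[165:355,220:370],None,fx=2.6,fy=2.6); t=env.snapshot("top");b=cv2.resize(t[180:300,215:415],None,fx=2,fy=2)
c=np.zeros((600,795,3),np.uint8);c[:a.shape[0],:a.shape[1]]=a;c[:240,393:793]=b;c[240:600,400:790]=cv2.resize(t[180:300,300:430],None,fx=3,fy=3)
cv2.imwrite("pics/c6.png",c)
E
```

```text
(-0.016, 0, 0.122) [ 91. 228.]
(0, 0, 0.122) [109. 220.]
(0.016, 0, 0.12) [127. 214.]
(-0.03, 0, 0.118) [ 75. 237.]
32.94 [ 0.5558 -0.0655  0.0812] [ 0.8 -0.9 -0.2] 0.003
33.52 [ 0.555  -0.0654  0.0449] [-0.2 -0.3  1.2] 0.005
35.27 [ 0.5726 -0.1911  0.045 ] [-0.2  0.2 -0.4] 0.002
-0.275 0.22
-0.278 0.74
-0.281 17.83
37.83 [ 0.5724 -0.1933  0.2791] [ 0.1  0.2 -0.7] 0.007
40.27 [0.3507 0.4493 0.35  ] [-0.9 -0.1  1. ] 0.006
```

View pics/c6.png

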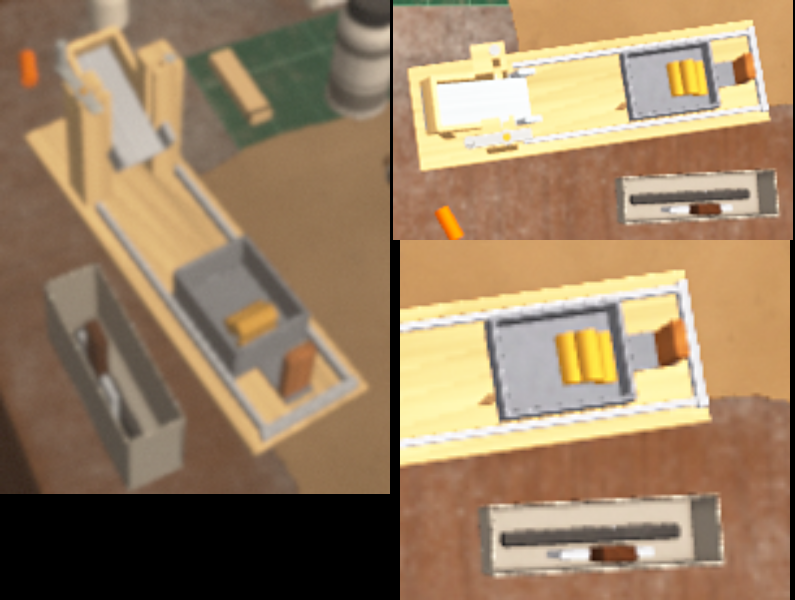

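The final view shows the box at the rail's far end with three brass blanks in it at (690,77). The panel stands grip-up in the tray at (612,552), the tab is aside, and the bystanders haven't moved.

```bash
python3 -c "
from cell import env
print(env.finish_job(),env.get_time_s())"
```

```text
the job is handed in; nothing more can be done
the job is handed in; nothing more can be done
```

I handed the job in at about 40 s on the robot's clock: all three blanks are in the box at the far end of its rail, the panel stands grip-up in the tray, and the tab is turned aside. No verdict came back.

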